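Open the syringe pump for a fresh syringe

ROBOT

A 6-joint arm with a two-finger parallel gripper is mounted at the origin on a cart in front of the work surface, level with it; the furniture and walls round the work are solid. World frame = base frame: x ahead of the robot, y to its left, z up, the work surface at z = 0. Lengths are in m, angles in degrees, forces in N, time in s.
With the tool pointing down it reaches from about 0.35 to 0.875 m from the base axis. Payload 4.2 kg.
Tool frame: the origin (TCP) lies midway between the tips of the shut fingers; the grasp point (between the pads) lies 19 mm behind it; y points along the fingers, x is the direction in which the jaws open and shut, and the axes are right-handed (so a half turn about y gives the same grasp; the last joint's range is limited). The gripper opens to 87 mm and grips with 3 to 60 N. Pads are 19 mm wide; open, the fingers measure 117 mm over their backs; the gripper's body (75 mm by 190 mm) begins 51 mm behind the grasp point.
Start: joints at [78.071, 22.042, 0.453, 0, -68.411, -14.817], TCP at [0.281, 0.558, 0.223] pointing down, gripper open.
Joint ranges: [-179.83, 179.83], [-69.29, 118.12], [-61.27, 80.66], [-181.25, 117.63], [-171.15, -9.14], [-177.46, 177.46]. Speed limits (degrees/s): [159.86, 159.86, 180, 180, 180, 180].

INTERFACE

Orientations are given as a 3x3 rotation matrix whose columns are the frame's x, y, z axes.
In Python, from station import * gives the robot as it stands.
- The arm moves only by the tool jog_arm, never from a script. Its argument "series" is a list of rows, each a list of 3 entries, a list of its own where there are three numbers: the shift along the tool's x, y, z in m, then the turn, a rotation vector about the tool's x, y, z in degrees, then the finger opening in m, from 0 to 0.087. A call has 1 to 10 rows; each row shifts and turns the commanded pose from where the row before left it, along the tool's axes as they then stand; what a row does not reach is not made up. A row lasts 1/8 s, in which the tool goes at most 62.5 mm and 10.7 degrees, less where a joint would pass 70% of its speed; a pose out of reach is approached as far as the arm can. A call is refused whole if a number of a shift passes 0.0625 or a number of a turn 10.7, either way. A call with a gripper value outside its range is refused whole. The fingers move at their own pace and stop on an object; the grip force is fixed at half the most. Time passes only in rows, so rows that do not move let the fingers close. It gives the time, the measured TCP pose, the force and the opening at its end, in the units of the state.
- sense(): the state, without advancing time (a new reading comes with each control period).
- capture(name): name is "side" or "top"; returns the picture (400x640x3 uint8, red, green, blue); there is no depth.
- camera_info(name): a dict with "fx", "fy", "cx", "cy" (pixels), "rvec" (rotation vector, rad) and "tvec" (3), from world to camera coordinates, as OpenCV has them. Camera axes: x right, y down, z forward; pixel columns grow to the right and rows downward; lengths in m; the calibration is good to about 2 mm. A picture is of the moment at which its call begins. camera_info takes no time and is no camera call.
- finish_job(): hands the job in, once; it reports no verdict.
The state is a dict: "time_s": time; "joints": joint angles; "joint_velocities": joint speeds; "effort": joint torques, N m; "tcp_pos": TCP position; "ee_rot": TCP orientation; "wrist_force": force on the tool from outside, world axes, zero at the start; "moment": the same for the moment, N m; "gripper_width": opening from 0.0 (shut) to 1.0 (fully open).
Only numpy, scipy, OpenCV 4.12 (cv2) and the standard library are available. Lean on these libraries where they do the work, as an engineer would, in place of code of your own. Each camera call takes 0.05 s, during which the arm holds its last target. There are 200 camera calls.

TASK

Make the syringe pump ready to take the filled syringe that lies in front of it. Push the barrel clamp fully open, round toward the housing's outer end, so that the cradle is clear; and, pressing down the release paddle in the middle of the pusher block to free its brake, push the block back all the way against the stop collar, then let go so that the brake holds it there. Do not drag the block along with its brake on or shove the collar along its rod, and leave the syringe and everything else where it is.

Things in the scene. Friction and masses are not known exactly. Their poses are not given: they have to be found in the camera images.
- syringe_pump: bench syringe pump, fixed, 330 mm long (its y), 114 deep (its x); origin at its underside's centre, z up. White housing at the -y end (y -165 to -40 mm), top 70 mm high, with an aluminium V cradle along y on it (x -18 to 18, top 89 mm). Two rods (x -32 and 32, 42 mm high) and a drive screw run on to an end plate (y 155 to 165, 70 mm high); the pusher block slides on them along y
- paddle_top (a point): centre of the top of the release paddle: black ribbed plate, 50 (pump x) by 48 mm (pump y), in the middle of the pusher block, 76 mm above the worktop when up. It lies in a trough open at both x sides, between two walls of the block, whose inner faces are 26 mm to -y (pusher face, rises 24 mm above the paddle) and 26 mm to +y (rear cheek, rises 14 mm). Axes as the pump's
- release_paddle (a joint): how far the paddle is pressed down, m: 0 (or just below) up, 0.005 fully down, top then 71 mm above the worktop. 10 N to start, 13 N at the bottom; springs up when left. Past 0.001 the brake is off and the block slides with about 2 N, pushed by a fingertip on the paddle against the rear cheek (a pressing finger drags it either way: lift straight off); paddle up, the brake resists 12 to 20 N
- pusher_block (a joint): position of the pusher block along the pump's +y, in m; grows as it moves away from the housing toward the collar and the end plate
- block_back (a point): point on the block's back (+y) face that meets the collar, on the axis of the front (-x) rod, 38 mm behind (+y of) the paddle's centre. Its axes are those of the pump
- collar_face (a point): centre of the -y face of the stop collar, which the block is to meet. The collar is a steel ring, 26 mm diameter, 14 mm long, clamped on the front rod between block and end plate by a brass thumbscrew on top (74 mm above the worktop). It holds against pushes of up to 45 N. Axes as the pump's
- barrel_clamp (a joint): angle of the barrel clamp in rad: 0 = its bar lies across the cradle, pointing to the pump's -x; grows as it swings round, clockwise toward the pump's -y, to its stop at 1.5 = pointing along -y, clear of the cradle. It stays where it is left; about 1 N at the knob moves it
- clamp_knob (a point): top centre of the clamp's black finger knob at the free end of its bar, 125 mm above the worktop; the knob is 16 mm across and reaches down to 90 mm above the worktop. The level bar (12 mm wide, 94 to 102 mm above the worktop) runs from it to the pivot, 72 mm away
- clamp_pivot (a point): top centre of the clamp's pivot post, 106 mm above the worktop; the clamp swings level about it. Fixed to the pump; its axes are those of the pump
- syringe_mid (a point): the filled syringe, a loose plastic syringe 180 mm long, 22 mm thick, lying in front (-x) of the pump; the point is on its axis at the barrel's flange, 11 mm up. To be left alone
- beaker_small: loose small clear beaker, 55 mm wide, 60 mm tall, off the pump's -y end; origin at its underside. To be left alone
- bottle_buffer: loose small bottle with blue cap, 43 mm wide, 96 mm tall, behind (+x) the pump; origin at its underside. To be left alone
- petri_dish: loose clear dish, 62 mm wide, 15 mm tall, in front of the pump's housing; origin at its underside. To be left alone
- pipette: loose pipette, 234 mm long, 29 mm tall, lying across off the pump's +y end; origin at its underside. To be left alone

How it is judged (in metres and radians):
On the way:
1. the paddle is pressed down (2 mm or more) to free the brake before the block has been moved 10 mm from where it stood (value of joint release_paddle above 0.002 m and distance of block_back from where it was at the start of the episode below 0.01 m), for 0.05 s.
At the end, for the whole second after the job is handed in: The block's back face is within 2 mm of the stop collar and at rest, the release paddle is up (pressed less than 1 mm) so that the brake holds, and the clamp is swung out at least 1.25 rad of its 1.5 (y of block_back in the frame of collar_face above -0.002 m and value of joint release_paddle below 0.001 m and value of joint barrel_clamp above 1.25 rad and velocity of joint pusher_block between -0.005 and 0.005 m/s); the robot touches nothing.
It fails at once if the block is dragged along with its brake on (on its way, over 12 mm from its start and over 8 mm short of the collar, it moves faster than 20 mm/s with the paddle pressed less than 0.5 mm) (value of joint release_paddle below 0.0005 m and distance of block_back from where it was at the start of the episode above 0.012 m and y of block_back in the frame of collar_face below -0.008 m and (velocity of joint pusher_block above 0.02 m/s or velocity of joint pusher_block below -0.02 m/s)).
It fails at once if the stop collar is shoved more than 3 mm along its rod (distance of collar_face from where it was at the start of the episode above 0.003 m).
It fails at once if the syringe is lifted or moved by more than 15 mm (distance of syringe_mid from where it was at the start of the episode above 0.015 m).
It fails at once if the beaker, bottle, dish or pipette is lifted, tipped or moved by more than 15 mm (distance of any of beaker_small, bottle_buffer, petri_dish, pipette from where it was at the start of the episode above 0.015 m or angle between any of beaker_small, bottle_buffer's own z axis and vertical above 0.5 rad).
It also fails if it takes over 45 s, if anything falls off the work surface, if the arm or the gripper's body presses on something with over 40 N, if the wrist force passes 120 N, or if a joint passes its speed limit or range.

## Working session

There is one attempt and no reset: what is moved stays moved. The work goes in short steps, Python scripts to look and compute and a tool call to move; the robot and the scene stay as the last step left them, time stands still between calls to the robot, and variables do not carry over. Pictures are saved under pics/ and viewed, about 8 in all and at most 12, crops included, and the job is handed in when it is done.

Besides the shell and the picture viewer there is one more tool, called after ">>>" by a JSON object that holds its "method" and its "body". jog_arm: Moves the arm, as the interface text tells. Its arguments: {"type":"object","properties":{"series":{"type":"array","items":{"type":"array"}}},"required":["series"]}

```bash
mkdir -p pics; ls; python3 - <<'E'
from station import *
import cv2
for n in ("top","side"):
    cv2.imwrite(f"pics/{n}0.png",cv2.cvtColor(capture(n),cv2.COLOR_RGB2BGR)); print(camera_info(n))
s=sense(); print(s)
E
```

```text
pics
{'fx': 409.3926324367781, 'fy': 409.3926324367781, 'cx': 323.18791162478345, 'cy': 202.828462704657, 'rvec': array([ 2.15033006, -2.10552976,  0.2368351 ]), 'tvec': array([0.00270581, 0.55058808, 0.91688404])}
{'fx': 373.40114437800486, 'fy': 373.40114437800486, 'cx': 322.638765796575, 'cy': 195.81791229757252, 'rvec': array([ 2.23053878, -0.04329606,  0.02670453]), 'tvec': array([-0.54850603,  0.1163463 ,  1.07955801])}
{'time_s': 0.1, 'joints': array([ 7.80699330e+01,  2.20855547e+01,  3.87111861e-01, -2.61798354e-02,
       -6.84122664e+01, -1.48182371e+01]), 'joint_velocities': array([ 0.01790144, -0.06807539,  0.16910604,  0.14262086, -0.00391222,
        0.0359135 ]), 'effort': array([-6.53055085e-04, -3.91690850e+01,  1.87934321e+01,  4.23187271e+00,
        1.34462639e-02, -7.47233571e-05]), 'tcp_pos': array([0.28101446, 0.55764445, 0.22157182]), 'ee_rot': array([[-4.50221688e-01, -8.15117298e-04,  8.92916439e-01],
       [-8.92914623e-01, -1.80264148e-03, -4.50222418e-01],
       [ 1.97659230e-03, -9.99998043e-01,  8.37581373e-05]]), 'wrist_force': array([-0.26256792,  0.51215731,  0.46143641]), 'moment': array([-0.02750366,  0.02382227, -0.02063859]), 'gripper_width': 1.0004928689286572}
```

View pics/top0.png

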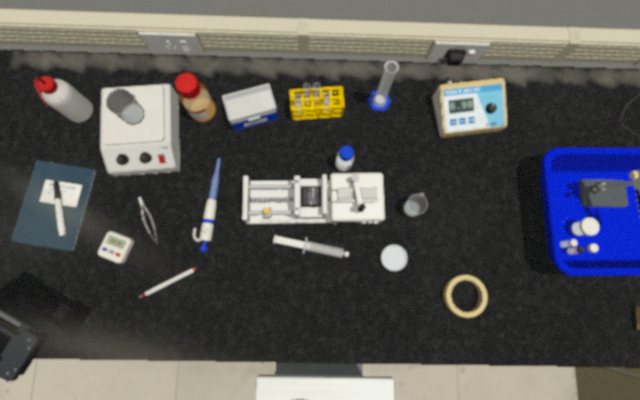

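View pics/side0.png

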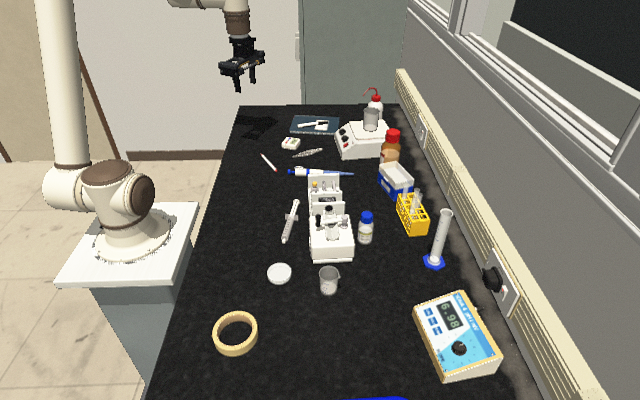

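The top view shows the pump at about px (243–385, 172–222), with the housing on the right (-y) and the paddle near (311,195). The clamp is near (355,190) and the collar's brass screw near (267,211). Next I'll enlarge both views.

```bash
python3 - <<'E'
import cv2
a=cv2.imread("pics/top0.png")[160:235,235:395]; cv2.imwrite("pics/tc.png",cv2.resize(a,None,fx=5,fy=5,interpolation=cv2.INTER_CUBIC))
a=cv2.imread("pics/side0.png")[165:270,290:380]; cv2.imwrite("pics/sc.png",cv2.resize(a,None,fx=5.5,fy=5.5,interpolation=cv2.INTER_CUBIC))
E
```

```text
(no output)
```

View pics/tc.png

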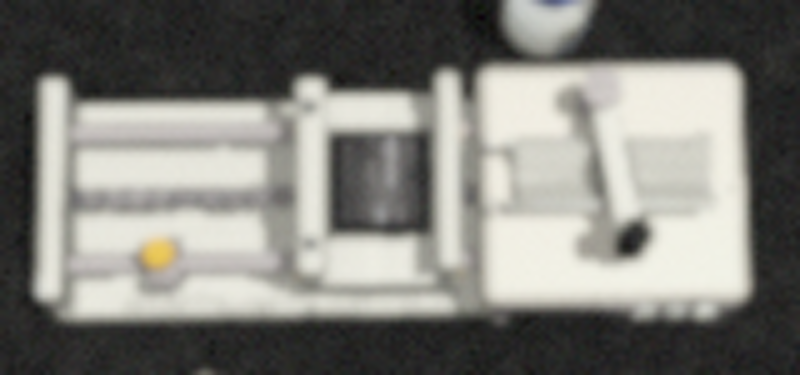

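View pics/sc.png

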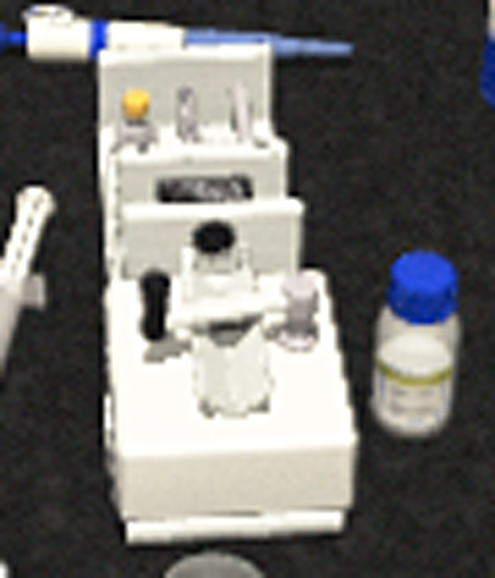

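In the crops the paddle centre is at about (380,181), the knob top at (634,232), the pivot at (600,85) and the brass screw at (158,252). The housing top corners are (477,64), (742,64), (750,303) and (482,303). I'll convert these by casting rays onto planes.

```bash
cat > h.py <<'E'
from station import *
import cv2, numpy as np
def ray(n,u,v,z):
    c=camera_info(n); R=cv2.Rodrigues(np.array(c["rvec"]))[0]; o=-R.T@c["tvec"]
    d=R.T@np.array([(u-c["cx"])/c["fx"],(v-c["cy"])/c["fy"],1]); return o+d*(z-o[2])/d[2]
def tc(u,v,z): return ray("top",235+(u+.5)/5-.5,160+(v+.5)/5-.5,z)
def sc(u,v,z): return ray("side",290+(u+.5)/5.5-.5,165+(v+.5)/5.5-.5,z)
E
python3 - <<'E'
from h import *
np.set_printoptions(precision=4,suppress=True)
H=[tc(u,v,.07)for u,v in[(477,64),(742,64),(750,303),(482,303)]]
for h in H: print("H",h[:2])
E=[tc(u,v,.07)for u,v in[(53,78),(52,298)]]; print("endplate",E[0][:2],E[1][:2])
P=[tc(u,v,.076)for u,v in[(333,135),(427,132),(427,229),(333,229)]]
for p in P: print("P",p[:2])
print("paddle",np.mean(P,0))
for n,u,v,z in[("pivot",600,85,.106),("knob",634,232,.125),("brass",158,252,.074)]: print(n,tc(u,v,z)[:2])
for n,u,v,z in[("s pivot",300,285,.106),("s knob",155,276,.125),("s brass",135,100,.074)]: print(n,sc(u,v,z)[:2])
for u,v in[(122,458),(355,438),(318,272),(108,278)]: print("sH",sc(u,v,.07)[:2])
a=np.mean(H[:1]+H[3:],0); b=(H[1]+H[2])/2; m=(E[0]+E[1])/2
d=m-b; print("axis yaw",np.degrees(np.arctan2(d[1],d[0]))-90)
E
```

```text
H [ 0.6212 -0.0002]
H [ 0.6245 -0.1263]
H [ 0.5095 -0.1288]
H [ 0.5067 -0.0042]
endplate [0.6093 0.1995] [0.5046 0.1941]
P [0.5835 0.0668]
P [0.586 0.023]
P [0.5399 0.022 ]
P [0.5388 0.0655]
paddle [0.5621 0.0443 0.076 ]
pivot [ 0.6027 -0.055 ]
knob [ 0.5311 -0.0683]
brass [0.5265 0.1459]
s pivot [ 0.6033 -0.0574]
s knob [ 0.533  -0.0703]
s brass [0.5279 0.142 ]
sH [ 0.5156 -0.1345]
sH [ 0.6245 -0.1256]
sH [ 0.6183 -0.0063]
sH [ 0.5107 -0.0071]
axis yaw 1.7793305372523207
```

```bash
cat >> h.py <<'E'
import json
from scipy.spatial.transform import Rotation as Ro
def pose(p,psi):
    c,s=np.cos(np.radians(psi)),np.sin(np.radians(psi))
    return np.array(p,float),np.array([[s,0,c],[-c,0,s],[0,-1,0]])
def rows(way,g=0,start=None):
    """way: list of (pos,psi,nrows); print rows in tool axes"""
    st=sense(); p,R=np.array(st["tcp_pos"]),np.array(st["ee_rot"])
    if start: p,R=pose(*start)
    psi=np.degrees(np.arctan2(R[1,2],R[0,2])); out=[]
    for q,ps,n in way:
        p0,psi0=p.copy(),psi
        for k in range(1,n+1):
            t,tp=pose(p0+(np.array(q)-p0)*k/n,psi0+(ps-psi0)*k/n)
            w=Ro.from_matrix(R.T@tp).as_rotvec(degrees=True)
            out.append([[round(x,4) for x in (R.T@(t-p)).tolist()],[round(x,2)+0. for x in w.tolist()],g]); p,R=t,tp
        psi=ps
    for i in range(0,len(out),10): print(json.dumps(out[i:i+10]))
E
python3 - <<'E'
from h import *
rows([((.5265,-.0395,.20),-79.5,13),((.5265,-.0395,.108),-79.5,3)])
E
```

```text
[[[0.0325, 0.0017, 0.0375], [-0.01, 4.06, 0.11], 0], [[0.0298, 0.0017, 0.0397], [0.0, 4.06, 0.0], 0], [[0.0269, 0.0017, 0.0418], [0.0, 4.06, 0.0], 0], [[0.0239, 0.0017, 0.0436], [0.0, 4.06, 0.0], 0], [[0.0207, 0.0017, 0.0451], [0.0, 4.06, 0.0], 0], [[0.0175, 0.0017, 0.0465], [0.0, 4.06, 0.0], 0], [[0.0141, 0.0017, 0.0476], [0.0, 4.06, 0.0], 0], [[0.0107, 0.0017, 0.0485], [0.0, 4.06, 0.0], 0], [[0.0073, 0.0017, 0.0491], [0.0, 4.06, 0.0], 0], [[0.0038, 0.0017, 0.0495], [0.0, 4.06, 0.0], 0]]
[[[0.0003, 0.0017, 0.0497], [0.0, 4.06, 0.0], 0], [[-0.0032, 0.0017, 0.0496], [0.0, 4.06, 0.0], 0], [[-0.0067, 0.0017, 0.0492], [0.0, 4.06, 0.0], 0], [[0.0, 0.0307, 0.0], [0.0, 0.0, 0.0], 0], [[0.0, 0.0307, 0.0], [0.0, 0.0, 0.0], 0], [[0.0, 0.0307, 0.0], [0.0, 0.0, 0.0], 0]]
```

>>> {"method": "jog_arm", "body": {"series": [[[0.032,0.002,0.037],[0,4,0],0],[[0.03,0.002,0.04],[0,4,0],0],[[0.027,0.002,0.042],[0,4,0],0],[[0.024,0.002,0.044],[0,4,0],0],[[0.021,0.002,0.045],[0,4,0],0],[[0.0175,0.002,0.0465],[0,4,0],0],[[0.014,0.002,0.0475],[0,4,0],0],[[0.011,0.002,0.0485],[0,4,0],0],[[0.007,0.002,0.049],[0,4,0],0],[[0.004,0.002,0.0495],[0,4,0],0]]}}

```text
time_s: 1.35
tcp_pos: [0.4722, 0.0979, 0.2023]
ee_rot: [[-0.92, -0.0, 0.393], [-0.393, -0.0, -0.92], [0.0, -1.0, -0.0]]
wrist_force: [0.9, 1.1, -0.2]
gripper_width: 0.015
```

>>> {"method": "jog_arm", "body": {"series": [[[0,0.002,0.05],[0,4,0],0],[[-0.003,0.002,0.05],[0,4,0],0],[[-0.007,0.002,0.049],[0,4,0],0],[[0,0,0],[0,0,0],0],[[0,0,0],[0,0,0],0]]}}

```text
time_s: 1.98
tcp_pos: [0.5302, -0.0381, 0.196]
ee_rot: [[-0.981, -0.001, 0.195], [-0.195, 0.0, -0.981], [0.001, -1.0, -0.0]]
wrist_force: [-1.3, -0.4, 0.3]
gripper_width: 0.006
```

```bash
python3 - <<'E'
from h import *
cv2.imwrite("pics/s1.png",cv2.resize(cv2.cvtColor(capture("side"),cv2.COLOR_RGB2BGR)[110:270,260:400],None,fx=3.5,fy=3.5,interpolation=cv2.INTER_CUBIC))
rows([((.5265,-.0395,.108),-79.5,4)])
print(sense()["tcp_pos"],sense()["wrist_force"])
E
```

```text
[[[0.001, 0.0221, 0.0003], [0.01, 0.2, 0.03], 0], [[0.001, 0.0221, 0.0003], [0.0, 0.2, 0.0], 0], [[0.001, 0.0221, 0.0003], [0.0, 0.2, 0.0], 0], [[0.001, 0.0221, 0.0003], [0.0, 0.2, 0.0], 0]]
[ 0.53030337 -0.03756532  0.19632846] [-0.20742632  0.29672043  0.10860822]
```

View pics/s1.png

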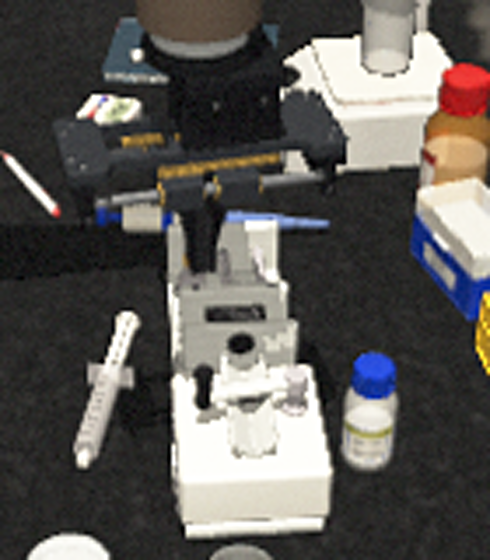

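The side view shows the shut fingers above and behind (+y of) the knob, with the housing and cradle clear. I'll go down and then plan the arc.

>>> {"method": "jog_arm", "body": {"series": [[[0.001,0.022,0],[0,0,0],0],[[0.001,0.022,0],[0,0,0],0],[[0.001,0.022,0],[0,0,0],0],[[0.001,0.022,0],[0,0,0],0],[[0,0,0],[0,0,0],0]]}}

```text
time_s: 2.65
tcp_pos: [0.5253, -0.0378, 0.1074]
ee_rot: [[-0.98, -0.004, 0.197], [-0.197, -0.001, -0.98], [0.004, -1.0, -0.0]]
wrist_force: [0.8, -0.9, 0.6]
gripper_width: 0.003
```

```bash
python3 - <<'E'
from h import *
piv=np.array([.603,-.056]); r=.072
def f(th,lag):  # th: clamp angle rad
    a=np.radians(180+1.9)+th; t=np.array([-np.sin(a),np.cos(a)]); k=piv+r*np.array([np.cos(a),np.sin(a)])
    q=k-lag*t; return ((q[0],q[1],.108),np.degrees(np.arctan2(t[1],t[0])),1)
w=[f(.15,.024),f(.15,.0175)]+[f(x,.0175) for x in np.linspace(.15,1.43,13)[1:]]
print(w[0],w[-1]); rows(w); print(sense()["tcp_pos"],sense()["wrist_force"])
E
```

```text
((np.float64(0.5278330244758835), np.float64(-0.045515449911565725), 0.108), np.float64(-79.50563307303766), 1) ((np.float64(0.5778665036668715), np.float64(-0.12570335258847037), 0.108), np.float64(-6.16703529629227), 1)
[[[-0.001, -0.0006, 0.008], [0.01, 0.88, 0.22], 0], [[-0.0, 0.0, 0.0065], [0.0, 0.0, 0.0], 0], [[0.0015, 0.0, 0.0078], [0.0, -6.11, 0.0], 0], [[0.0015, 0.0, 0.0078], [0.0, -6.11, 0.0], 0], [[0.0015, 0.0, 0.0078], [0.0, -6.11, 0.0], 0], [[0.0015, 0.0, 0.0078], [0.0, -6.11, 0.0], 0], [[0.0015, 0.0, 0.0078], [0.0, -6.11, 0.0], 0], [[0.0015, 0.0, 0.0078], [0.0, -6.11, 0.0], 0], [[0.0015, 0.0, 0.0078], [0.0, -6.11, 0.0], 0], [[0.0015, 0.0, 0.0078], [0.0, -6.11, 0.0], 0]]
[[[0.0015, 0.0, 0.0078], [0.0, -6.11, 0.0], 0], [[0.0015, 0.0, 0.0078], [0.0, -6.11, 0.0], 0], [[0.0015, 0.0, 0.0078], [0.0, -6.11, 0.0], 0], [[0.0015, 0.0, 0.0078], [0.0, -6.11, 0.0], 0]]
[ 0.52528774 -0.03784076  0.10738   ] [ 0.78471475 -0.89671097  0.58704626]
```

>>> {"method": "jog_arm", "body": {"series": [[[-0.001,0,0.008],[0,0,0],0],[[0,0,0.0065],[0,0,0],0],[[0.0015,0,0.0078],[0,-6.1,0],0],[[0.0015,0,0.0078],[0,-6.1,0],0],[[0.0015,0,0.0078],[0,-6.1,0],0],[[0.0015,0,0.0078],[0,-6.1,0],0],[[0.0015,0,0.0078],[0,-6.1,0],0],[[0.0015,0,0.0078],[0,-6.1,0],0],[[0.0015,0,0.0078],[0,-6.1,0],0],[[0.0015,0,0.0078],[0,-6.1,0],0]]}}

```text
time_s: 3.9
tcp_pos: [0.5535, -0.1108, 0.1092]
ee_rot: [[-0.497, 0.0, 0.868], [-0.868, 0.0, -0.497], [-0.0, -1.0, 0.0]]
wrist_force: [-1.3, 0.9, 0.2]
gripper_width: 0.005
```

>>> {"method": "jog_arm", "body": {"series": [[[0.0015,0,0.0078],[0,-6.1,0],0],[[0.0015,0,0.0078],[0,-6.1,0],0],[[0.0015,0,0.0078],[0,-6.1,0],0],[[0.0015,0,0.0078],[0,-6.1,0],0],[[0,0,0],[0,0,0],0],[[0,0,0],[0,0,0],0]]}}

```text
time_s: 4.65
tcp_pos: [0.5803, -0.127, 0.109]
ee_rot: [[-0.099, 0.001, 0.995], [-0.995, 0.0, -0.099], [-0.0, -1.0, 0.001]]
wrist_force: [0.4, -0.3, -0.7]
gripper_width: 0.006
```

```bash
python3 - <<'E'
from h import *
cv2.imwrite("pics/s2.png",cv2.resize(cv2.cvtColor(capture("side"),cv2.COLOR_RGB2BGR)[140:290,260:400],None,fx=3.5,fy=3.5,interpolation=cv2.INTER_CUBIC))
print(sense()["tcp_pos"],sense()["wrist_force"])
E
```

```text
[ 0.5802205  -0.12689757  0.10890413] [-0.18476335  0.57929808  0.61629684]
```

View pics/s2.png

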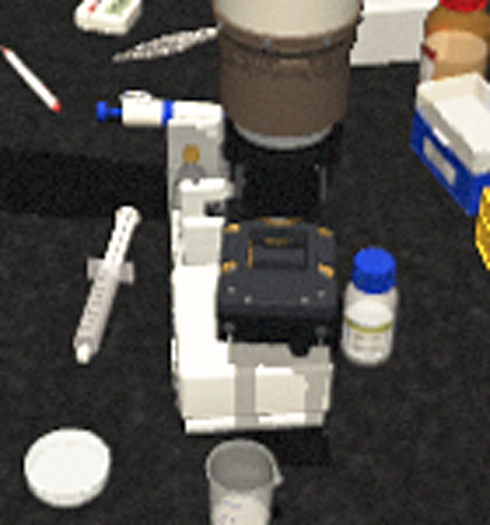

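The gripper hides the clamp, so I'll back off, lift, and move over to the paddle. I'll check the clamp from there.

```bash
python3 - <<'E'
from h import *
rows([((.572,-.126,.109),-5.7,1),((.572,-.126,.17),-5.7,2),((.562,.052,.17),-88.1,9)])
E
```

```text
[[[-0.0001, -0.0001, -0.0083], [-0.03, 0.07, -0.01], 0], [[0.0, -0.0305, 0.0], [0.0, 0.0, 0.0], 0], [[0.0, -0.0305, 0.0], [0.0, 0.0, 0.0], 0], [[-0.0196, 0.0, -0.0031], [0.0, 9.16, 0.0], 0], [[-0.0188, 0.0, -0.0061], [0.0, 9.16, 0.0], 0], [[-0.0176, 0.0, -0.0091], [0.0, 9.16, 0.0], 0], [[-0.0159, 0.0, -0.0118], [0.0, 9.16, 0.0], 0], [[-0.0139, 0.0, -0.0141], [0.0, 9.16, 0.0], 0], [[-0.0114, 0.0, -0.0162], [0.0, 9.16, 0.0], 0], [[-0.0087, 0.0, -0.0178], [0.0, 9.16, 0.0], 0]]
[[[-0.0058, 0.0, -0.0189], [0.0, 9.16, 0.0], 0], [[-0.0027, 0.0, -0.0196], [0.0, 9.16, 0.0], 0]]
```

>>> {"method": "jog_arm", "body": {"series": [[[0,0,-0.008],[0,0,0],0],[[0,-0.0305,0],[0,0,0],0],[[0,-0.0305,0],[0,0,0],0],[[-0.0195,0,-0.003],[0,9.2,0],0],[[-0.019,0,-0.006],[0,9.2,0],0],[[-0.0175,0,-0.009],[0,9.2,0],0],[[-0.016,0,-0.012],[0,9.2,0],0],[[-0.014,0,-0.014],[0,9.2,0],0],[[-0.0115,0,-0.016],[0,9.2,0],0],[[-0.0085,0,-0.018],[0,9.2,0],0]]}}

```text
time_s: 5.95
tcp_pos: [0.5638, 0.0132, 0.1696]
ee_rot: [[-0.941, -0.0, 0.338], [-0.338, 0.0, -0.941], [0.0, -1.0, -0.0]]
wrist_force: [-0.8, -0.0, -0.3]
gripper_width: 0.007
```

>>> {"method": "jog_arm", "body": {"series": [[[-0.006,0,-0.019],[0,9.1,0],0],[[-0.0025,0,-0.0195],[0,9.1,0],0],[[0,0,0],[0,0,0],0],[[0,0,0],[0,0,0],0]]}}

```text
time_s: 6.45
tcp_pos: [0.5621, 0.0518, 0.1696]
ee_rot: [[-0.999, -0.0, 0.034], [-0.034, -0.0, -0.999], [0.0, -1.0, 0.0]]
wrist_force: [-0.3, 0.4, 0.6]
gripper_width: 0.006
```

```bash
python3 - <<'E'
from h import *
t=cv2.cvtColor(capture("top"),cv2.COLOR_RGB2BGR)[160:235,235:395]
s=cv2.cvtColor(capture("side"),cv2.COLOR_RGB2BGR)[145:275,280:380]
t=cv2.resize(t,None,fx=3.75,fy=3.75,interpolation=cv2.INTER_CUBIC); s=cv2.resize(s,None,fx=4,fy=4,interpolation=cv2.INTER_CUBIC)[:,:200*2]
o=np.zeros((600,800,3),np.uint8); 
s=cv2.resize(s,(246,319)); o[:t.shape[0],:600]=t; o[281:600,:246]=s[:319]
o[281:600,250:800]=cv2.resize(cv2.cvtColor(capture("side"),cv2.COLOR_RGB2BGR)[195:270,300:400],(425,319),interpolation=cv2.INTER_CUBIC)[:, :425].copy() if False else o[281:600,250:800]
cv2.imwrite("pics/c3.png",o[:, :620])
st=sense(); print(st["tcp_pos"],st["wrist_force"],st["ee_rot"][:,2])
E
```

```text
[0.5622454  0.05146576 0.16957841] [-0.32314121  0.09487377  1.36088984] [ 3.26486522e-02 -9.99466889e-01  5.58561042e-05]
```

View pics/c3.png

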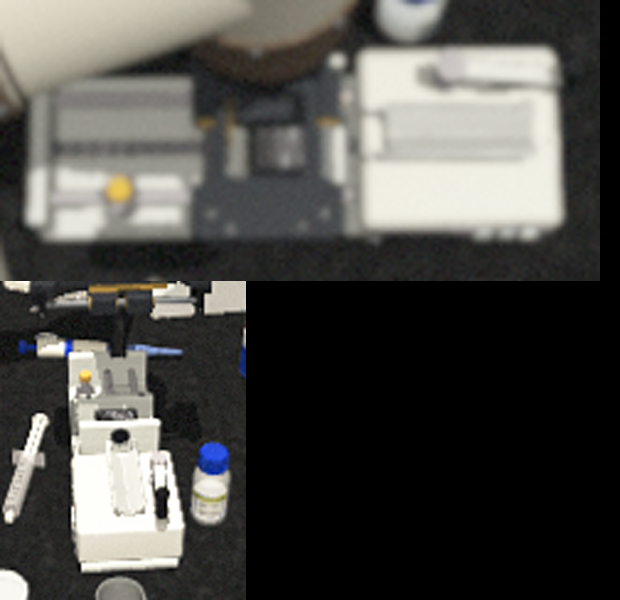

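Both views show the clamp bar pointing along -y, clear of the cradle. I'll descend to the paddle now.

>>> {"method": "jog_arm", "body": {"series": [[[0,0.03,0],[0,0,0],0],[[0,0.03,0],[0,0,0],0],[[0,0.025,0],[0,0,0],0],[[0,0,0],[0,0,0],0]]}}

```text
time_s: 7.05
tcp_pos: [0.561, 0.051, 0.0827]
ee_rot: [[-0.999, -0.005, 0.032], [-0.032, -0.002, -0.999], [0.005, -1.0, 0.001]]
wrist_force: [0.0, 0.2, -0.5]
gripper_width: 0.005
```

>>> {"method": "jog_arm", "body": {"series": [[[0,0.005,0],[0,0,0],0],[[0,0.003,0],[0,0,0],0],[[0,0,0],[0,0,0],0]]}}

```text
time_s: 7.42
tcp_pos: [0.5628, 0.0522, 0.0771]
ee_rot: [[-0.999, 0.001, 0.033], [-0.033, 0.0, -0.999], [-0.001, -1.0, -0.0]]
wrist_force: [-0.2, -0.3, -0.2]
gripper_width: 0.006
```

>>> {"method": "jog_arm", "body": {"series": [[[0,0.002,0],[0,0,0],0],[[0,0.002,0],[0,0,0],0],[[0,0,0],[0,0,0],0],[[0,0,0],[0,0,0],0]]}}

```text
time_s: 7.92
tcp_pos: [0.5629, 0.0522, 0.075]
ee_rot: [[-0.999, 0.002, 0.033], [-0.033, -0.0, -0.999], [-0.002, -1.0, 0.0]]
wrist_force: [-4.4, 0.3, 9.5]
gripper_width: 0.007
```

>>> {"method": "jog_arm", "body": {"series": [[[0,0.0015,0],[0,0,0],0],[[0,0.0015,0],[0,0,0],0],[[0,0,0],[0,0,0],0],[[0,0,0],[0,0,0],0]]}}

```text
time_s: 8.43
tcp_pos: [0.5629, 0.0522, 0.0723]
ee_rot: [[-0.999, 0.002, 0.033], [-0.033, -0.0, -0.999], [-0.002, -1.0, 0.0]]
wrist_force: [-3.9, 0.4, 11.8]
gripper_width: 0.007
```

>>> {"method": "jog_arm", "body": {"series": [[[0,0.0007,0],[0,0,0],0],[[0,0,-0.003],[0,0,0],0],[[0,0,-0.003],[0,0,0],0],[[0,0,-0.004],[0,0,0],0],[[0,0,-0.004],[0,0,0],0],[[0,0,-0.004],[0,0,0],0],[[0,0,-0.004],[0,0,0],0],[[0,0,-0.004],[0,0,0],0],[[0,0,-0.004],[0,0,0],0],[[0,0,0],[0,0,0],0]]}}

```text
time_s: 9.68
tcp_pos: [0.5619, 0.0823, 0.0716]
ee_rot: [[-0.999, 0.002, 0.034], [-0.034, -0.0, -0.999], [-0.002, -1.0, 0.0]]
wrist_force: [-4.9, 0.6, 12.8]
gripper_width: 0.003
```

```bash
python3 - <<'E'
from h import *
t=cv2.cvtColor(capture("top"),cv2.COLOR_RGB2BGR)[160:235,235:395]
s=cv2.cvtColor(capture("side"),cv2.COLOR_RGB2BGR)[160:250,290:370]
o=np.zeros((600,800,3),np.uint8)
o[:300,:640]=cv2.resize(t,(640,300),interpolation=cv2.INTER_CUBIC); o[300:,:266]=cv2.resize(s,(266,300),interpolation=cv2.INTER_CUBIC)
cv2.imwrite("pics/c4.png",o); st=sense(); print(st["tcp_pos"],st["wrist_force"])
E
```

```text
[0.56187754 0.0822877  0.07163916] [-4.85110113  1.27320673 12.41168613]
```

View pics/c4.png

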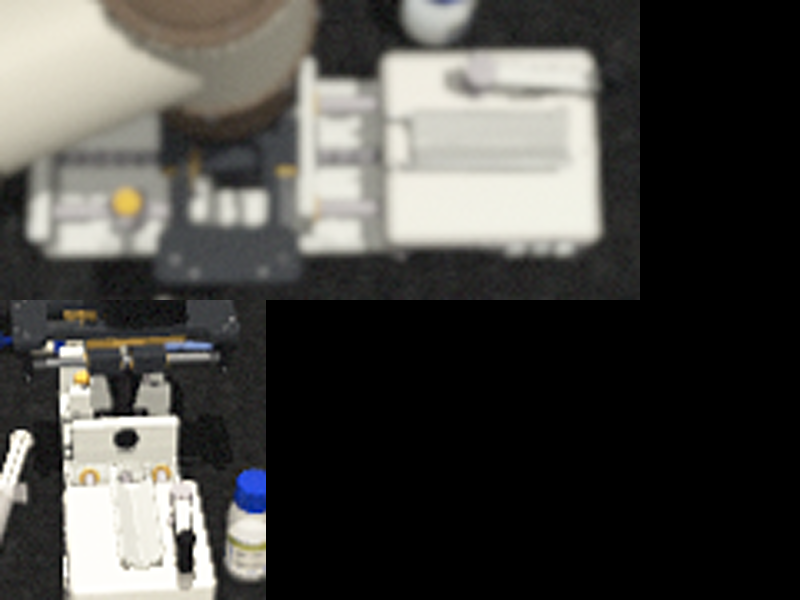

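The block is moving with the finger, about 30 mm so far, and the paddle is held down. About 25 mm is left.

>>> {"method": "jog_arm", "body": {"series": [[[0,0,-0.003],[0,0,0],0],[[0,0,-0.003],[0,0,0],0],[[0,0,-0.003],[0,0,0],0],[[0,0,-0.003],[0,0,0],0],[[0,0,-0.003],[0,0,0],0],[[0,0,-0.003],[0,0,0],0],[[0,0,-0.002],[0,0,0],0],[[0,0,0],[0,0,0],0]]}}

```text
time_s: 10.78
tcp_pos: [0.5612, 0.1021, 0.0717]
ee_rot: [[-0.999, 0.002, 0.034], [-0.034, -0.0, -0.999], [-0.002, -1.0, 0.0]]
wrist_force: [-4.5, -0.8, 12.1]
gripper_width: 0.005
```

>>> {"method": "jog_arm", "body": {"series": [[[0,0,-0.0015],[0,0,0],0],[[0,0,-0.0015],[0,0,0],0],[[0,0,0],[0,0,0],0]]}}

```text
time_s: 11.15
tcp_pos: [0.5611, 0.105, 0.0717]
ee_rot: [[-0.999, 0.002, 0.034], [-0.034, -0.0, -0.999], [-0.002, -1.0, 0.0]]
wrist_force: [-4.6, -1.8, 13.3]
gripper_width: 0.006
```

>>> {"method": "jog_arm", "body": {"series": [[[0,0,-0.0015],[0,0,0],0],[[0,0,-0.0015],[0,0,0],0],[[0,0,0],[0,0,0],0]]}}

```text
time_s: 11.52
tcp_pos: [0.561, 0.108, 0.0717]
ee_rot: [[-0.999, 0.002, 0.033], [-0.033, -0.0, -0.999], [-0.002, -1.0, 0.0]]
wrist_force: [-4.6, -0.4, 12.6]
gripper_width: 0.002
```

>>> {"method": "jog_arm", "body": {"series": [[[0,0,-0.0015],[0,0,0],0],[[0,0,-0.0015],[0,0,0],0],[[0,0,0],[0,0,0],0]]}}

```text
time_s: 11.9
tcp_pos: [0.5609, 0.1103, 0.0717]
ee_rot: [[-0.999, 0.001, 0.034], [-0.034, -0.001, -0.999], [-0.001, -1.0, 0.001]]
wrist_force: [-3.2, -3.0, 12.4]
gripper_width: 0.004
```

>>> {"method": "jog_arm", "body": {"series": [[[0,0,-0.001],[0,0,0],0],[[0,0,-0.001],[0,0,0],0],[[0,0,0],[0,0,0],0]]}}

```text
time_s: 12.28
tcp_pos: [0.5609, 0.1109, 0.0717]
ee_rot: [[-0.999, 0.001, 0.034], [-0.034, -0.003, -0.999], [-0.001, -1.0, 0.003]]
wrist_force: [-2.6, -7.6, 12.4]
gripper_width: 0.003
```

>>> {"method": "jog_arm", "body": {"series": [[[0,0,-0.001],[0,0,0],0],[[0,0,-0.001],[0,0,0],0],[[0,0,0],[0,0,0],0]]}}

```text
time_s: 12.65
tcp_pos: [0.5613, 0.1129, 0.0719]
ee_rot: [[-0.999, 0.002, 0.034], [-0.034, -0.003, -0.999], [-0.002, -1.0, 0.003]]
wrist_force: [-1.0, -8.4, 11.6]
gripper_width: 0.008
```

Force along y has risen to about -8 N, against about 2 N when sliding free. That points to the block being on the collar with the finger starting to slip. I'll lift straight off and look.

>>> {"method": "jog_arm", "body": {"series": [[[0,-0.006,0],[0,0,0],0],[[0,-0.02,0],[0,0,0],0],[[0,-0.04,0],[0,0,0],0],[[0,-0.05,0],[0,0,0],0],[[0.05,-0.02,0],[0,0,0],0],[[0.06,0,0],[0,0,0],0],[[0.06,0,0.03],[0,0,0],0],[[0,0,0.06],[0,0,0],0],[[0,0,0.06],[0,0,0],0],[[0,0,0.06],[0,0,0],0]]}}

```text
time_s: 13.9
tcp_pos: [0.4013, -0.0996, 0.2058]
ee_rot: [[-0.999, 0.003, 0.034], [-0.034, 0.0, -0.999], [-0.003, -1.0, -0.0]]
wrist_force: [0.8, 0.6, -0.4]
gripper_width: -0.001
```

```bash
python3 - <<'E'
from h import *
t=cv2.cvtColor(capture("top"),cv2.COLOR_RGB2BGR)[160:235,235:395]
s=cv2.cvtColor(capture("side"),cv2.COLOR_RGB2BGR)[160:250,290:370]
cv2.imwrite("pics/top5.png",cv2.cvtColor(capture("top"),cv2.COLOR_RGB2BGR))
o=np.zeros((600,800,3),np.uint8)
o[:375,:800]=cv2.resize(t,(800,375),interpolation=cv2.INTER_CUBIC); o[375:,:200]=cv2.resize(s,(200,225),interpolation=cv2.INTER_CUBIC)
cv2.imwrite("pics/c5.png",o); st=sense(); print(st["tcp_pos"],st["wrist_force"])
E
```

```text
[ 0.40084354 -0.10060317  0.20506807] [0.34454559 0.93797734 0.21505104]
```

View pics/c5.png

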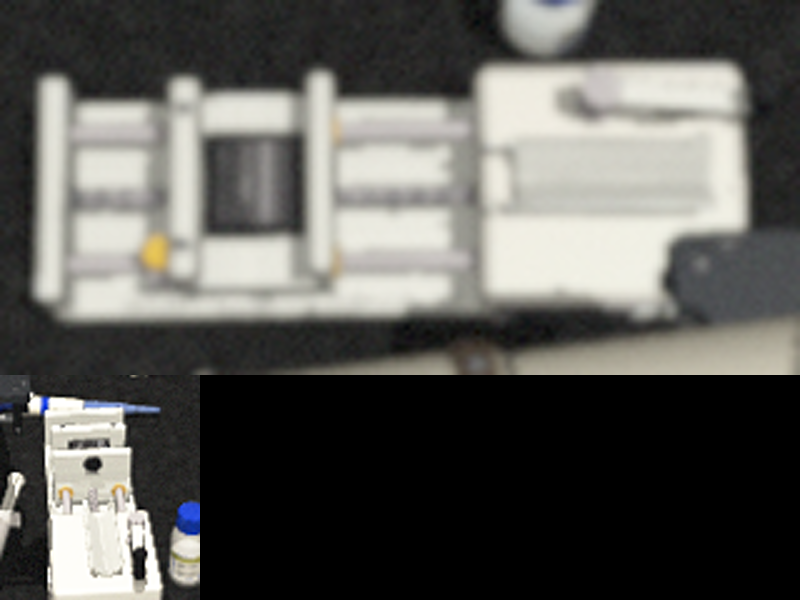

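The block now sits next to the brass screw and the clamp is open. I'll take one close look at the gap, before and after.

```bash
python3 - <<'E'
import cv2,numpy as np
a=[cv2.resize(cv2.imread(f"pics/top{k}.png")[202:224,255:285],None,fx=13,fy=13,interpolation=cv2.INTER_NEAREST) for k in(0,5)]
cv2.imwrite("pics/c6.png",np.hstack(a))
for k in (0,5):
    i=cv2.imread(f"pics/top{k}.png").astype(int); print(i[216,255:300].mean(1).round().astype(int).tolist())
    m=((i[...,2]-i[...,0])>60); m[:, :255]=0; m[:,278:]=0; m[:200]=0; m[220:]=0; print(m.sum(),np.argwhere(m).mean(0),np.argwhere(m).min(0),np.argwhere(m).max(0))
E
```

```text
[210, 211, 216, 222, 224, 222, 211, 187, 162, 157, 158, 162, 164, 168, 166, 169, 186, 207, 220, 225, 224, 224, 224, 225, 225, 226, 225, 225, 224, 219, 212, 205, 198, 183, 170, 162, 154, 153, 147, 140, 132, 131, 132, 143, 169]
32 [210.375   266.15625] [208 263] [213 269]
[207, 211, 215, 221, 223, 222, 210, 185, 163, 154, 151, 141, 129, 123, 123, 126, 131, 134, 138, 162, 190, 208, 213, 215, 214, 213, 214, 216, 216, 216, 215, 213, 212, 212, 211, 211, 209, 200, 188, 182, 181, 174, 165, 141, 129]
32 [209.96875 265.75   ] [207 263] [213 268]
```

View pics/c6.png

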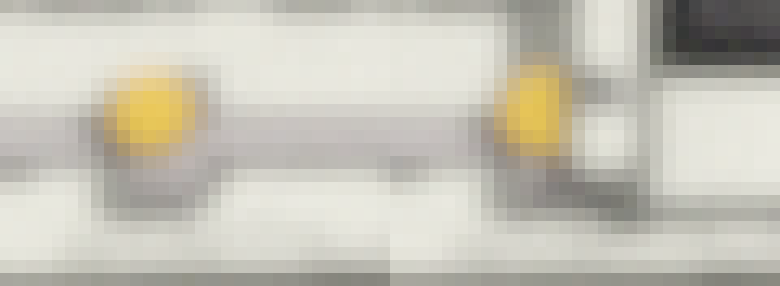

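There is no visible gap between block and collar, and the collar's far edge profile hasn't changed (px 261–263: 210/185/163 against 211/187/162 before). The arm is clear, so I'm handing in.

```bash
python3 -c "
from station import *
print(finish_job())"
```

```text
the job is handed in; nothing more can be done
None
```

The syringe pump should be ready for the syringe, and I handed the job in at about 14 s of the 45 s allowed. No verdict is reported, so this rests on my own checks.

- **Clamp:** I swung it open by its knob with the fingers shut. Both cameras show the bar pointing along -y, clear of the cradle.
- **Pusher block:** I pressed the paddle about 4 mm down (12–13 N) and moved the block about 58 mm. The resisting force along y then rose from about 2 N to 8 N and the arm stalled, which I took as contact with the collar. I lifted straight off from there.
- **Last checks:** The top view shows no gap between block and collar, and the collar's far edge has not moved. The gripper was clear of everything, at z about 0.2 m.
- **Limits of these checks:** At about 2.4 mm per pixel, the pictures cannot confirm the 2 mm contact tolerance, so that depends mainly on the force rise. The half-pixel shift of the brass screw's centroid is probably the block's rear wall partly hiding it. I didn't measure whether the syringe, beaker, bottle, dish or pipette had moved, but the arm stayed well above them throughout.

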